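# Check a stretcher bar with the contact moisture gauge

### The arm

A 6-joint arm with a two-finger parallel gripper is mounted at the origin on the work surface. World frame = base frame: x ahead of the robot, y to its left, z up, the work surface at z = 0. Lengths are in m, angles in degrees, forces in N, time in s.
With the tool pointing down it reaches from about 0.4 to 0.825 m from the base axis. Payload 7 kg.
Tool frame: the origin (TCP) lies midway between the tips of the shut fingers; the grasp point (between the pads) lies 19 mm behind it; z points along the fingers, y is the line along which they close (so a half turn about z gives the same grasp; the last joint's range is limited). The gripper opens to 88 mm and grips with 3 to 60 N. Pads are 19 mm wide; open, the fingers measure 130 mm over their backs; the gripper's body (78 mm by 193 mm) begins 47 mm behind the grasp point.
Start: joints at [79.704, 20.546, 0.682, 0, -70.136, -16.507], TCP at [0.304, 0.602, 0.227] pointing down, gripper open.
Joint ranges: [-176.03, 176.03], [-82.01, 121.73], [-58.28, 71.71], [-173.87, 95.51], [-174.79, -0.11], [-173.66, 173.66]. Speed limits (degrees/s): [136.94, 136.94, 172.46, 180, 180, 180].

### API

Orientations are given as [roll, pitch, yaw] about the fixed x, y, z axes, in that order (R = Rz(yaw) Ry(pitch) Rx(roll)).
In Python, from plant import ctrl gives the robot as it stands.
- The arm moves only by the tool arm_command, never from a script. Its argument "steps" is a list of rows, each an object with "translation": the shift along the tool's x, y, z in mm, a list of three; "rotation": the turn, a rotation vector about the tool's x, y, z in units of 5 degrees (1.0 is 5 degrees), a list of three; "claw": the finger opening in mm, from 0 to 87.6. In form: [{"translation": [x, y, z], "rotation": [rx, ry, rz], "claw": claw}, ...]. A call has 1 to 5 rows; each row is the pose to reach, as a shift and turn from the pose commanded when the call began, along the tool's axes at that moment; what a row does not reach only later rows make up. A row lasts 1/10 s, in which the tool goes at most 50 mm and 8.59 degrees, less where a joint would pass 70% of its speed; a pose out of reach is approached as far as the arm can. A call with a gripper value outside its range is refused whole. The fingers move at their own pace and stop on an object; the grip force is fixed at half the most. Time passes only in rows, so rows that repeat a pose let the fingers close. It gives the time, the measured TCP pose, the force, the opening and the grip force at its end, in the units of the state.
- ctrl.get_obs(): the state, without advancing time (a new reading comes with each control period).
- ctrl.snapshot(name): name is "scene" or "top" or "wrist"; returns (picture, depth): 480x640x3 uint8, red, green, blue; 480x640 float32, m along the optical axis (not along the pixel's ray), 0 where there is no reading.
- ctrl.calibration(name): a dict with "vertical_fov" (degrees; the focal length in pixels is half the picture's height over the tangent of half this angle, whatever the lens; pixels are square), "cx", "cy" (the principal point, pixels), "k1" (the pictures are not rectified: a ray, as slopes to the right and down, at radius r is drawn at 1 + k1 r^2 times it, then the intrinsics apply), "rvec" (rotation vector, rad) and "tvec" (3), from world to camera coordinates, as OpenCV has them; the wrist camera has in their place "hand_eye" (4x4, takes a point from camera to tool coordinates, whose origin is the TCP and whose axes are the flange's). Camera axes: x right, y down, z forward; pixel columns grow to the right and rows downward; lengths in m; the calibration is good to about 2 mm. A picture is of the moment at which its call begins: read the wrist's pose just before it. calibration takes no time and is no camera call.
- ctrl.close_job(): hands the job in; it is judged then, once.
The state is a dict: "clock": time; "joint_pos": joint angles; "qvel": joint speeds; "tau": joint torques, N m; "tool_pos": TCP position; "orientation": TCP orientation; "force": force on the tool from outside, world axes, zero at the start; "moment": the same for the moment, N m; "opening": finger opening in m; "gripper_force": force on a finger pad.
Only numpy, scipy, OpenCV 4.12 (cv2) and the standard library are available. Lean on these libraries where they do the work, as an engineer would, in place of code of your own. Each camera call takes 0.05 s, during which the arm holds its last target. There are 200 camera calls.

### The job

In the painting studio, slide the loose wooden stretcher bar on the checking board fully home, its long edge flat against the board's far stop and its square end against the end stop. Then take the pen-shaped moisture gauge from its wooden stand and hold it upright with its spring foot on the centre of the ring pencilled on the bar, pressed lightly so that the foot is about half way in, never hard. Finish while still holding it there like that, with the bar still home, and leave the other things on the table where they are.

Things in the scene. Friction and masses are not known exactly. Their poses are not given: they have to be found in the camera images.
- board: Fixed grey board 200 (x) x 300 (y) x 12 mm, origin at the centre of its underside. Two dark wooden stops stand 12 mm above its top: far stop, inner face at x = +65 mm (y -135 to +135); end stop, inner face at y = +120 mm (x -55 to +65). With the bar home, the bar's origin is at board x 45, y 30, z 12 mm, axes parallel. The bar slides on the board when pushed sideways.
- bar: Loose stretcher bar on the board, 80 g, 180 (y) x 40 (x) x 18 mm high, origin at the centre of its underside. The +y end (y = +90) is square, for the end stop; the last 25 mm at -y is a tenon 20 mm wide, to y = -90. The +x edge goes to the far stop. Starts 3 to 6 cm from each stop, slightly turned. On top: a 20 mm ring with a dot near the square end, and a cross (not used) towards the tenon.
- mark (a point): Centre of the pencilled ring on the top face of the bar, at bar x = 0, y = +35, z = +18 mm; turns with the bar.
- stand: Wooden block 75 x 75 x 58 mm high, fixed to the table, with a vertical 22 mm hole through its middle in which the gauge stands; origin at the centre of its underside.
- gauge: Loose pen gauge, 140 g, upright in the stand, z up its length. Origin: centre of the underside of its steel nose (18 mm dia, z 0 to 30 mm). Black collar 38 mm dia at z 30 to 36 rests on the stand's top. Grey square barrel 26 x 26 mm, z 36 to 116, flats facing its x and y: grip two opposite flats, upper half. Lift straight up over 55 mm to clear the stand.
- foot (a joint): How far the gauge's spring foot is pushed in: 0 is fully out, 0.014 m is fully in (bottomed). The spring pushes with about 1 N at first touch, 3.8 N at half way (0.007) and 6.6 N just before it bottoms (0.4 N more per mm).
- foot_tip (a point): Centre of the underside of the foot (a 12 mm rubber disc on a thin rod) on the gauge's axis; 20 mm below the gauge's origin when the foot is fully out; it moves up towards the origin as the foot is pushed in.
- wedge: Small loose wooden wedge 30 x 45 x 10 mm lying at the near left corner of the board; not used, to be left alone. Origin at the centre of its underside.
- tub: White plastic tub 110 mm across and 105 mm high, open; not used. Origin at the centre of its underside.
- glass: Drinking glass 68 mm across and 85 mm high; not used. Origin at the centre of its underside.
- brush_jar: White jar 76 mm across and 100 mm high with brushes up to 275 mm high; not used. Origin at the centre of its underside.
- tube1: Metal paint tube lying, about 105 x 36 x 18 mm, right of the board; not used. Origin at the centre of its underside.
- tube2: Metal paint tube lying, about 105 x 36 x 18 mm, left front of the stand; not used. Origin at the centre of its underside.
- knife: Palette knife about 215 mm long, wooden handle and thin steel blade, lying beyond the board; not used.
Things that resemble listed ones, but are neither listed nor needed, are in the scene too. There is more than one size of the gauge; the one meant has the size given above.

How it is judged (in metres and radians):
On the way, in this order (a step that is already met when the one before it is completed fails the run):
1. the bar is home against both stops, before the gauge is taken (x of bar in the frame of board above 0.042 m and y of bar in the frame of board above 0.027 m and z of bar in the frame of board below 0.015 m and angle between the y axis of bar and the y axis of board, either way round below 0.035 rad and z of gauge in the frame of stand below 0.04 m), for 0.2 s.
2. the gauge is lifted out of its stand (z of foot_tip in the frame of stand above 0.06 m), for 0.1 s.
At the end, for the whole second after the job is handed in: Fingers hold the still gauge clear of the stand, within 0.12 rad of upright, foot within 6 mm of the ring centre, pushed in 3 to 11.5 of 14 mm, 1.5 to 8 N on the bar; bar under 3 mm from both stops, parallel within 0.035 rad, fingers off it (x of bar in the frame of board above 0.042 m and y of bar in the frame of board above 0.027 m and z of bar in the frame of board below 0.015 m and angle between the y axis of bar and the y axis of board, either way round below 0.035 rad and horizontal distance between foot_tip and mark below 0.006 m and distance between foot_tip and mark below 0.007 m and angle between gauge's own z axis and vertical below 0.12 rad and value of joint foot between 0.003 and 0.0115 m and contact force between gauge and bar between 1.5 and 8 N and contact force between the fingers and gauge above 2 N and linear speed of gauge below 0.02 m/s and contact force between the fingers and bar below 0.5 N and contact force between gauge and stand below 0.1 N); the arm keeps its last pose, push and grip.
It fails at once if the gauge is pressed hard on the bar (over 20 N) (contact force between gauge and bar above 20 N).
It fails at once if another thing is moved by more than 3 cm (distance of any of wedge, tub, glass, brush_jar, tube1, tube2, knife from where it was at the start of the episode above 0.03 m).
It also fails if it takes over 72 s, if anything falls off the work surface, if the arm or the gripper's body presses on something with over 40 N, if the wrist force passes 120 N, or if a joint passes its speed limit or range.

## Working session

There is one attempt and no reset: what is moved stays moved. The work goes in short steps, Python scripts to look and compute and a tool call to move; the robot and the scene stay as the last step left them, time stands still between calls to the robot, and variables do not carry over. Pictures are saved under pics/ and viewed, at most 12 in all, crops included, and the job is handed in when it is done.

Besides the shell and the picture viewer there is one more tool, called after "Call:" as name(argument=value, ...) on one line, values as JSON. arm_command: Moves the arm, as the interface text tells. Its arguments: {"type":"object","properties":{"steps":{"type":"array"}},"required":["steps"]}

```bash
mkdir -p pics; ls; cat > h.py <<'E'
import numpy as np,cv2
from scipy.spatial.transform import Rotation as R
from plant import ctrl
def tool():
    o=ctrl.get_obs(); T=np.eye(4); T[:3,:3]=R.from_euler('xyz',o['orientation'],degrees=True).as_matrix(); T[:3,3]=o['tool_pos']; return T
def cam(name):
    c=ctrl.calibration(name); f=240/np.tan(np.radians(c['vertical_fov'])/2)
    K=np.array([[f,0,c['cx']],[0,f,c['cy']],[0,0,1.]]); d=np.array([c['k1'],0,0,0.])
    if 'hand_eye' in c: W=tool()@np.array(c['hand_eye'])
    else:
        W=np.eye(4); W[:3,:3]=R.from_rotvec(np.ravel(c['rvec'])).as_matrix(); W[:3,3]=np.ravel(c['tvec']); W=np.linalg.inv(W)
    return K,d,W
def snap(name,save):
    K,d,W=cam(name); p,z=ctrl.snapshot(name); cv2.imwrite(f'pics/{save}.png',p[:,:,::-1]); np.savez(f'pics/{save}.npz',z=z,K=K,d=d,W=W); return p,z
def load(save):
    return np.load(f'pics/{save}.npz')
def pts(m,px,depth=None,zw=None):
    px=np.array(px,float).reshape(-1,1,2); s=cv2.undistortPoints(px,m['K'],m['d']).reshape(-1,2); r=np.c_[s,np.ones(len(s))]
    W=m['W']
    if zw is not None:
        rw=r@W[:3,:3].T; t=(zw-W[2,3])/rw[:,2]; return W[:3,3]+rw*t[:,None]
    q=px.reshape(-1,2).round().astype(int); z=m['z'][q[:,1],q[:,0]]
    return (r*z[:,None])@W[:3,:3].T+W[:3,3]
def proj(m,P):
    Wi=np.linalg.inv(m['W']); return cv2.projectPoints(np.array(P,float).reshape(-1,1,3),cv2.Rodrigues(Wi[:3,:3])[0],Wi[:3,3],m['K'],m['d'])[0].reshape(-1,2)
E
python3 - <<'E'
from h import *
for n in('scene','top'): snap(n,n+'0'); print(load(n+'0')['W'].round(3))
print(ctrl.get_obs())
E
```

```text
pics
[[-8.470e-01  3.160e-01 -4.270e-01  1.248e+00]
 [ 5.310e-01  5.030e-01 -6.810e-01  1.035e+00]
 [-1.000e-03 -8.040e-01 -5.940e-01  9.380e-01]
 [ 0.000e+00  0.000e+00  0.000e+00  1.000e+00]]
[[ 0.017 -0.983  0.184  0.299]
 [-1.    -0.014  0.013 -0.004]
 [-0.01  -0.185 -0.983  1.637]
 [ 0.     0.     0.     1.   ]]
{'clock': 0.1, 'joint_pos': array([ 7.97045294e+01,  2.05877360e+01,  6.39454618e-01, -1.64022488e-02,
       -7.01368113e+01, -1.65083823e+01]), 'qvel': array([ 0.14542477, -0.0497398 ,  0.07109432,  0.02260937, -0.10360134,
        0.065272  ]), 'tau': array([-1.36026883e-03, -5.84165347e+01,  2.93748826e+01,  7.01532885e+00,
        1.01840752e-02, -5.22962887e-05]), 'tool_pos': array([0.30420203, 0.60207727, 0.22571929]), 'orientation': array([ 1.79914033e+02, -9.39720815e-03, -2.68094304e+01]), 'force': array([-0.07107925, -1.57703007,  0.16273802]), 'moment': array([ 0.00188504, -0.03138473, -0.00541143]), 'gripper_force': 0.0, 'opening': 0.08815941721172829}
```

View pics/top0.png

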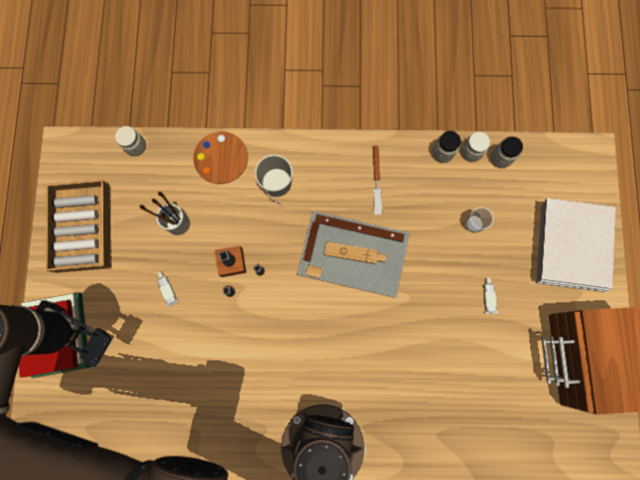

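View pics/scene0.png

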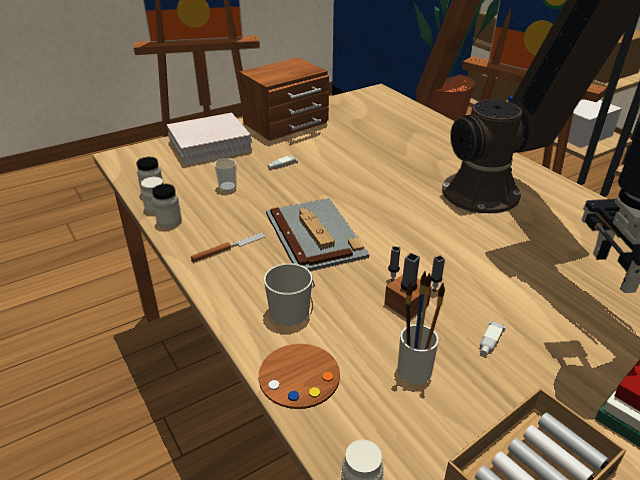

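Pen-like candidates (top view): one in the wooden block at (229,258), small pens on table at (259,270) and (229,291). By the description, the one in the block at (229,258) (scene 411,272) is the gauge. I check this in a crop and get positions.

```bash
python3 - <<'E'
from h import *
p=cv2.imread('pics/scene0.png')[225:335,350:480]; cv2.imwrite('pics/crop.png',cv2.resize(p,None,fx=4,fy=4,interpolation=cv2.INTER_CUBIC))
p=cv2.imread('pics/top0.png')[205:305,205:415]; cv2.imwrite('pics/crop2.png',cv2.resize(p,None,fx=3.8,fy=3.8,interpolation=cv2.INTER_CUBIC))
m=load('top0')
print('board',pts(m,[(313,212),(408,232),(397,297),(298,274)],zw=.012).round(3))
print('bar',pts(m,[(328,250),(385,257),(343,251)],zw=.03).round(3))
print('stand',pts(m,[(217,250),(242,247),(245,271),(219,276)],zw=.058).round(3))
for a in [(229,258),(226,255),(259,270),(229,291)]: print(a,pts(m,[a]).round(3))
print(ctrl.calibration('wrist'))
E
```

```text
board [[ 0.677  0.039  0.012]
 [ 0.62  -0.247  0.012]
 [ 0.425 -0.212  0.012]
 [ 0.488  0.08   0.012]]
bar [[ 0.559 -0.008  0.03 ]
 [ 0.54  -0.176  0.03 ]
 [ 0.556 -0.052  0.03 ]]
stand [[0.549 0.315 0.058]
 [0.559 0.243 0.058]
 [0.489 0.231 0.058]
 [0.474 0.306 0.058]]
(229, 258) [[0.514 0.264 0.143]]
(226, 255) [[0.522 0.272 0.145]]
(259, 270) [[0.487 0.185 0.107]]
(229, 291) [[0.427 0.267 0.101]]
{'vertical_fov': 58.40266021565043, 'cx': 318.28607981494645, 'cy': 235.68454295006254, 'k1': -0.07617871956253565, 'hand_eye': array([[-2.25626684e-05, -9.66340845e-01, -2.57265177e-01,
         7.08596565e-02],
       [ 1.00000000e+00, -1.97273413e-05, -1.36020459e-05,
         1.22854797e-03],
       [ 8.06905451e-06, -2.57265178e-01,  9.66340845e-01,
        -1.58299091e-01],
       [ 0.00000000e+00,  0.00000000e+00,  0.00000000e+00,
         1.00000000e+00]])}
```

View pics/crop.png

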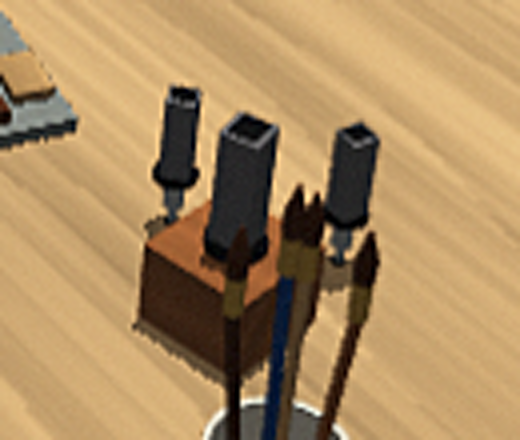

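View pics/crop2.png

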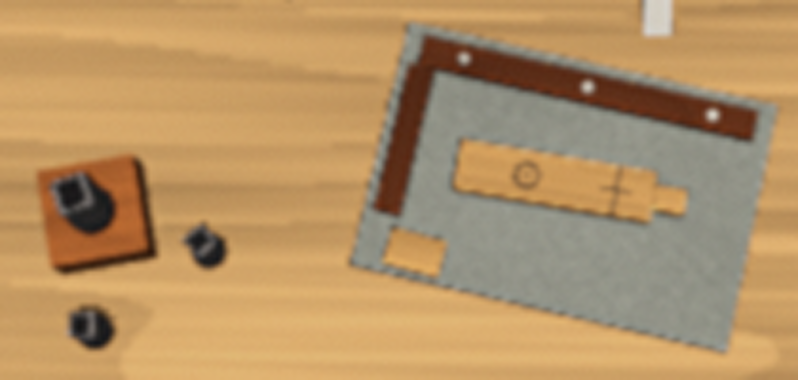

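```bash
cat >> h.py <<'E'
def go(x,y,z,yaw):
    T=tool(); G=R.from_euler('xyz',[180,0,yaw],degrees=True).as_matrix()
    print('mm',(T[:3,:3].T@(np.array([x,y,z])-T[:3,3])*1e3).round(1),'rot5',(R.from_matrix(T[:3,:3].T@G).as_rotvec(degrees=True)/5).round(2))
def st():
    o=ctrl.get_obs(); print(round(o['clock'],2),o['tool_pos'].round(4),o['orientation'].round(2),'F',o['force'].round(1),'op',round(o['opening'],4),'g',round(o['gripper_force'],1))
E
python3 -c "
from h import *
go(.5,-.08,.23,-11.3)"
```

```text
mm [482.4 520.5  -3.4] rot5 [ 0.02  0.   -3.1 ]
```

The crop shows the pen in the block is the large one; the other two are clearly smaller. Bar: ring at the left (square) end, tenon to the right, and wedge at the board's near left corner. Moving over the board.

Call:
arm_command(steps=[{"translation":[34,36.5,0],"rotation":[0,0,-0.6],"claw":87},{"translation":[68,73,0],"rotation":[0,0,-1.2],"claw":87},{"translation":[102,110,0],"rotation":[0,0,-1.8],"claw":87},{"translation":[136,146,0],"rotation":[0,0,-2.4],"claw":87},{"translation":[170,183,0],"rotation":[0,0,-3.1],"claw":87}])

```text
clock: 0.6
tool_pos: [0.3736, 0.3606, 0.2263]
orientation: [180.0, 0.0, -11.2]
force: [1.1, 0.5, 0.6]
opening: 0.0869
gripper_force: 0.0
```

```bash
python3 -c "
from h import *
st();go(.5,-.08,.23,-11.3)"
```

```text
0.6 [0.3736 0.3606 0.2263] [ 1.7997e+02  1.0000e-02 -1.1160e+01] F [1.1 0.5 0.6] op 0.0869 g 0.0
mm [209.3 407.8  -3.6] rot5 [0.01 0.   0.03]
```

Call:
arm_command(steps=[{"translation":[209,408,0],"rotation":[0,0,0],"claw":87},{"translation":[209,408,0],"rotation":[0,0,0],"claw":87},{"translation":[209,408,0],"rotation":[0,0,0],"claw":87},{"translation":[209,408,0],"rotation":[0,0,0],"claw":87},{"translation":[209,408,0],"rotation":[0,0,0],"claw":87}])

```text
clock: 1.1
tool_pos: [0.4416, 0.1202, 0.2267]
orientation: [-180.0, -0.0, -11.3]
force: [0.8, 0.0, 0.1]
opening: 0.0871
gripper_force: 0.0
```

```bash
python3 -c "
from h import *
st();go(.5,-.08,.23,-11.3)"
```

```text
1.1 [0.4416 0.1202 0.2267] [-1.7998e+02 -1.0000e-02 -1.1270e+01] F [0.8 0.  0.1] op 0.0871 g 0.0
mm [ 96.4 184.9  -3.4] rot5 [-0.   -0.    0.01]
```

Call:
arm_command(steps=[{"translation":[96,185,0],"rotation":[0,0,0],"claw":87},{"translation":[96,185,0],"rotation":[0,0,0],"claw":87},{"translation":[96,185,0],"rotation":[0,0,0],"claw":87},{"translation":[96,185,0],"rotation":[0,0,0],"claw":87},{"translation":[96,185,0],"rotation":[0,0,0],"claw":87}])

```text
clock: 1.6
tool_pos: [0.4998, -0.0822, 0.226]
orientation: [179.9, 0.1, -11.6]
force: [-0.6, 0.5, -0.5]
opening: 0.0872
gripper_force: 0.0
```

```bash
python3 -c "
from h import *
st();snap('wrist','w1')"
```

```text
1.6 [ 0.4998 -0.0822  0.226 ] [ 1.7994e+02  6.0000e-02 -1.1550e+01] F [-0.6  0.5 -0.5] op 0.0872 g 0.0
```

View pics/w1.png

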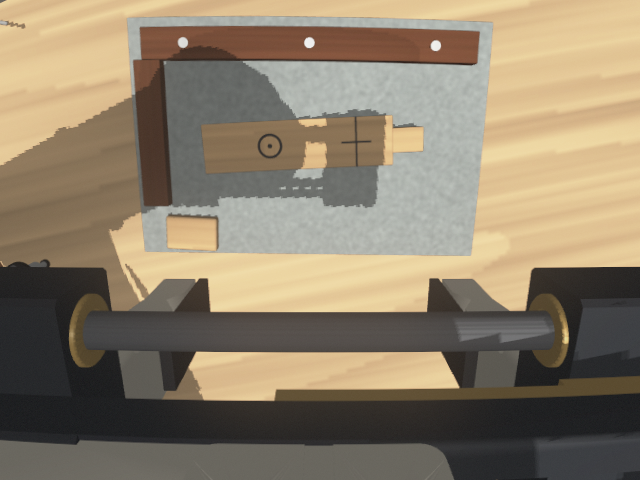

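Clear view: ring (270,146), cross (356,142), bar body (202,125)-(393,165), far stop inner face at row ~60, end stop inner face at column ~165-171, wedge at (192,232). Computing poses.

```bash
cat > b.py <<'E'
from h import *
m=load('w1')
c=pts(m,[(127,18),(493,22),(471,255),(145,251)],zw=.012)[:,:2]  # far-left, far-right, near-right, near-left
M=np.array([[.1,.15],[.1,-.15],[-.1,-.15],[-.1,.15]])
A=c-c.mean(0); B=M; a=np.arctan2((B[:,0]*A[:,1]-B[:,1]*A[:,0]).sum(),(A*B).sum())
O=c.mean(0); Rb=np.array([[np.cos(a),-np.sin(a)],[np.sin(a),np.cos(a)]])
def w(bx,by): return O+Rb@np.array([bx,by])
def tb(P): return (np.array(P)[:,:2]-O)@Rb
E
python3 - <<'E'
from b import *
print('O',O.round(4),'yaw',np.degrees(a).round(2),'res mm',((c-O)@Rb*1e3-M*1e3).round(1).tolist())
q=tb(pts(m,[(270,146),(356,142),(202,125),(205,173),(393,117),(394,165),(424,139)],zw=.03))
print('bar pts in board',(q*1e3).round(1).tolist())
print('stops', (tb(pts(m,[(170,60),(477,64),(165,62),(171,206)],zw=.024))*1e3).round(1).tolist())
print(w(-.06,0.02),np.degrees(a)); r=q[0]-q[1]; print('bar rel yaw',np.degrees(np.arctan2(-r[0],r[1])))
E
```

```text
O [ 0.554  -0.0869] yaw -12.28 res mm [[-0.7, -0.6], [-0.5, 0.5], [0.6, 0.5], [0.7, -0.4]]
bar pts in board [[-3.1, 31.1], [0.9, -38.6], [13.3, 85.9], [-25.5, 85.3], [21.2, -67.7], [-17.1, -70.5], [4.3, -93.9]]
stops [[64.2, 111.2], [64.4, -134.6], [62.7, 115.4], [-54.8, 117.9]]
[ 0.49962264 -0.05462663] -12.278146297584001
bar rel yaw 3.32273693195976
```

```bash
python3 - <<'E'
from b import *
P=w(-.053,.003); print(P); go(*P,.018,np.degrees(a))
E
```

```text
[ 0.50284735 -0.07272639]
mm [  1.7  -9.2 207.9] rot5 [0.01 0.01 0.14]
```

Call:
arm_command(steps=[{"translation":[1,-9,45],"rotation":[0,0,0.14],"claw":87.5},{"translation":[1,-9,90],"rotation":[0,0,0.14],"claw":87.5},{"translation":[1,-9,135],"rotation":[0,0,0.14],"claw":87.5},{"translation":[1,-9,175],"rotation":[0,0,0.14],"claw":87.5},{"translation":[1,-9,195],"rotation":[0,0,0.14],"claw":87.5}])

```text
clock: 2.15
tool_pos: [0.4998, -0.0688, 0.0283]
orientation: [179.9, 0.3, -12.0]
force: [0.3, 0.6, 0.2]
opening: 0.087
gripper_force: 0.0
```

Call:
arm_command(steps=[{"translation":[0,0,6],"rotation":[0,0,0],"claw":87.5},{"translation":[0,0,11],"rotation":[0,0,0],"claw":87.5},{"translation":[0,0,12],"rotation":[0,0,0],"claw":87.5},{"translation":[0,0,12],"rotation":[0,0,0],"claw":87.5}])

```text
clock: 2.55
tool_pos: [0.5031, -0.069, 0.0206]
orientation: [-180.0, -0.1, -12.0]
force: [0.4, -0.1, -0.3]
opening: 0.0876
gripper_force: 0.0
```

```bash
python3 - <<'E'
from b import *
st(); P=w(.013,.003); go(*P,.018,np.degrees(a))
E
```

```text
2.55 [ 0.5031 -0.069   0.0206] [-1.7996e+02 -1.0000e-01 -1.1980e+01] F [ 0.4 -0.1 -0.3] op 0.0876 g 0.0
mm [66.5  4.   2.7] rot5 [-0.01 -0.02  0.06]
```

Call:
arm_command(steps=[{"translation":[9,2,0],"rotation":[0,0,0.06],"claw":87.5},{"translation":[18,4,1],"rotation":[0,0,0.06],"claw":87.5},{"translation":[27,4,1],"rotation":[0,0,0.06],"claw":87.5},{"translation":[36,4,1],"rotation":[0,0,0.06],"claw":87.5},{"translation":[42,4,1],"rotation":[0,0,0.06],"claw":87.5}])

```text
clock: 3.05
tool_pos: [0.5436, -0.0824, 0.0185]
orientation: [180.0, -0.0, -12.3]
force: [0.1, -0.9, 0.7]
opening: 0.0875
gripper_force: 0.4
```

Call:
arm_command(steps=[{"translation":[6,0,0],"rotation":[0,0,0],"claw":87.5},{"translation":[11,0,0],"rotation":[0,0,0],"claw":87.5},{"translation":[16,0,0],"rotation":[0,0,0],"claw":87.5},{"translation":[20,0,0],"rotation":[0,0,0],"claw":87.5},{"translation":[20,0,0],"rotation":[0,0,0],"claw":87.5}])

```text
clock: 3.55
tool_pos: [0.5627, -0.0864, 0.0185]
orientation: [-180.0, -0.0, -12.3]
force: [-1.0, -0.7, -0.0]
opening: 0.0879
gripper_force: 0.0
```

```bash
python3 - <<'E'
from b import *
st(); P=w(.015,.003); go(*P,.018,np.degrees(a))
E
```

```text
3.55 [ 0.5627 -0.0864  0.0185] [-1.80e+02 -2.00e-02 -1.23e+01] F [-1.  -0.7 -0. ] op 0.0879 g 0.0
mm [ 6.6 -0.6  0.6] rot5 [-0. -0. -0.]
```

Call:
arm_command(steps=[{"translation":[2,0,0],"rotation":[0,0,0],"claw":87.5},{"translation":[4,0,0],"rotation":[0,0,0],"claw":87.5},{"translation":[6,0,0],"rotation":[0,0,0],"claw":87.5},{"translation":[6,0,0],"rotation":[0,0,0],"claw":87.5}])

```text
clock: 3.95
tool_pos: [0.5666, -0.0875, 0.0183]
orientation: [180.0, 0.1, -12.3]
force: [-4.5, 2.6, 3.3]
opening: 0.0877
gripper_force: 2.3
```

```bash
python3 - <<'E'
from b import *
st(); snap('wrist','w2'); print((tb([tool()[:3,3]])*1e3).round(1))
E
```

```text
3.95 [ 0.5666 -0.0875  0.0183] [ 1.7998e+02  1.4000e-01 -1.2320e+01] F [-4.5  2.6  3.3] op 0.0877 g 2.3
[[12.5  2.1]]
```

View pics/w2.png

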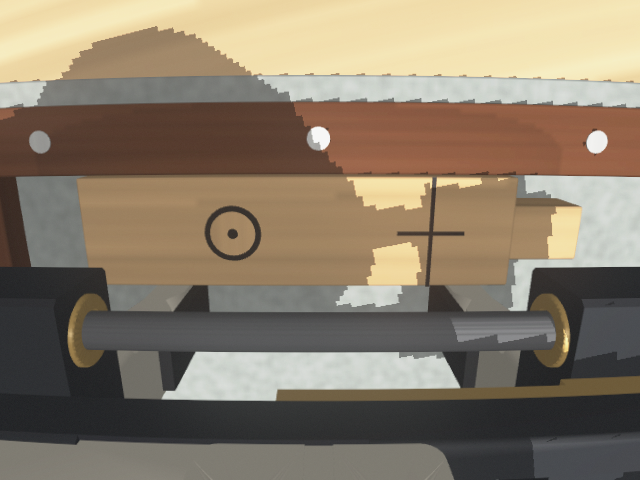

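Bar is flat against the far stop (rows ~177 all along); ring at (233,233), cross (431,233). Next the end push.

```bash
python3 - <<'E'
from b import *
m2=load('w2'); q=tb(pts(m2,[(233,233),(431,233),(581,207),(575,259),(78,179)],zw=.03)); print((q*1e3).round(1).tolist())
P=w(.043,q[0,1]-.035-.09-.045); print(P); go(*P,.07,np.degrees(a))
E
```

```text
[[45.0, 30.6], [44.9, -39.5], [54.5, -93.6], [35.0, -94.4], [64.6, 84.5]]
[ 0.56636435 -0.232306  ]
mm [ 30.5 141.5 -51.7] rot5 [ 0.    0.03 -0.01]
```

Call:
arm_command(steps=[{"translation":[-8,0,-5],"rotation":[0,0,0],"claw":87.5},{"translation":[-8,0,-40],"rotation":[0,0,0],"claw":60},{"translation":[0,40,-52],"rotation":[0,0,0],"claw":20},{"translation":[20,90,-52],"rotation":[0,0,0],"claw":0},{"translation":[30,130,-52],"rotation":[0,0,0],"claw":0}])

```text
clock: 4.5
tool_pos: [0.571, -0.2223, 0.0724]
orientation: [-180.0, -0.2, -12.2]
force: [0.3, 0.6, -1.1]
opening: 0.0611
gripper_force: 0.0
```

Call:
arm_command(steps=[{"translation":[0,10,0],"rotation":[0,0,0],"claw":0},{"translation":[0,10,0],"rotation":[0,0,0],"claw":0},{"translation":[0,10,0],"rotation":[0,0,0],"claw":0}])

```text
clock: 4.8
tool_pos: [0.5672, -0.2306, 0.0708]
orientation: [-180.0, -0.0, -12.3]
force: [0.1, 0.2, 0.3]
opening: 0.0366
gripper_force: 0.0
```

```bash
python3 - <<'E'
from b import *
st(); go(*w(.045,-.14),.019,np.degrees(a));
E
```

```text
4.8 [ 0.5672 -0.2306  0.0708] [-1.800e+02 -2.000e-02 -1.234e+01] F [0.1 0.2 0.3] op 0.0366 g 0.0
mm [ 1.5  2.5 51.8] rot5 [-0.   -0.   -0.01]
```

Call:
arm_command(steps=[{"translation":[1.5,4,10],"rotation":[0,0,0],"claw":0},{"translation":[1.5,4,15],"rotation":[0,0,0],"claw":0},{"translation":[1.5,4,20],"rotation":[0,0,0],"claw":0},{"translation":[1.5,4,36],"rotation":[0,0,0],"claw":0},{"translation":[1.5,4,52],"rotation":[0,0,0],"claw":0}])

```text
clock: 5.3
tool_pos: [0.5683, -0.2344, 0.018]
orientation: [-180.0, -0.0, -12.3]
force: [-0.2, 0.3, 0.4]
opening: 0.0012
gripper_force: 0.0
```

Call:
arm_command(steps=[{"translation":[0,0,0],"rotation":[0,0,0],"claw":0},{"translation":[0,-8,0],"rotation":[0,0,0],"claw":0},{"translation":[0,-16,0],"rotation":[0,0,0],"claw":0},{"translation":[0,-24,0],"rotation":[0,0,0],"claw":0},{"translation":[0,-31,0],"rotation":[0,0,0],"claw":0}])

```text
clock: 5.8
tool_pos: [0.5753, -0.2038, 0.0193]
orientation: [-180.0, -0.1, -12.3]
force: [-0.7, -0.6, 0.1]
opening: 0.0008
gripper_force: 0.0
```

```bash
python3 - <<'E'
from b import *
st(); print((tb([tool()[:3,3]])*1e3).round(1))
E
```

```text
5.8 [ 0.5753 -0.2038  0.0193] [-1.7999e+02 -7.0000e-02 -1.2270e+01] F [-0.7 -0.6  0.1] op 0.0008 g 0.0
[[  45.7 -109.6]]
```

Call:
arm_command(steps=[{"translation":[0,-6,0],"rotation":[0,0,0],"claw":0},{"translation":[0,-12,0],"rotation":[0,0,0],"claw":0},{"translation":[0,-18,0],"rotation":[0,0,0],"claw":0},{"translation":[0,-22,0],"rotation":[0,0,0],"claw":0},{"translation":[0,-24,0],"rotation":[0,0,0],"claw":0}])

```text
clock: 6.3
tool_pos: [0.5799, -0.1809, 0.0186]
orientation: [180.0, -0.0, -12.3]
force: [0.2, -1.0, 0.1]
opening: 0.0005
gripper_force: 0.4
```

Call:
arm_command(steps=[{"translation":[0,-1.5,0],"rotation":[0,0,0],"claw":0},{"translation":[0,-3,0],"rotation":[0,0,0],"claw":0},{"translation":[0,-3,0],"rotation":[0,0,0],"claw":0}])

```text
clock: 6.6
tool_pos: [0.5804, -0.1783, 0.0185]
orientation: [-180.0, 0.0, -12.3]
force: [0.2, 0.8, 1.1]
opening: 0.0002
gripper_force: 0.0
```

```bash
python3 - <<'E'
from b import *
st(); print((tb([tool()[:3,3]])*1e3).round(1)); snap('wrist','w3')
E
```

```text
6.6 [ 0.5804 -0.1783  0.0185] [-1.7999e+02  1.0000e-02 -1.2310e+01] F [0.2 0.8 1.1] op 0.0002 g 0.0
[[ 45.2 -83.6]]
```

Call:
arm_command(steps=[{"translation":[0,-1.5,0],"rotation":[0,0,0],"claw":0},{"translation":[0,-3,0],"rotation":[0,0,0],"claw":0},{"translation":[0,-3,0],"rotation":[0,0,0],"claw":0}])

```text
clock: 6.95
tool_pos: [0.5811, -0.1753, 0.0185]
orientation: [-180.0, -0.0, -12.3]
force: [-0.5, -0.8, -0.1]
opening: 0.0002
gripper_force: 0.0
```

Call:
arm_command(steps=[{"translation":[0,-1,0],"rotation":[0,0,0],"claw":0},{"translation":[0,-2,0],"rotation":[0,0,0],"claw":0},{"translation":[0,-2,0],"rotation":[0,0,0],"claw":0}])

```text
clock: 7.25
tool_pos: [0.5815, -0.1733, 0.0186]
orientation: [-180.0, -0.0, -12.3]
force: [-0.9, -1.0, 0.9]
opening: 0.0005
gripper_force: 0.0
```

```bash
python3 - <<'E'
from b import *
st(); print((tb([tool()[:3,3]])*1e3).round(1)); snap('wrist','w3')
E
```

```text
7.25 [ 0.5815 -0.1733  0.0186] [-180.    -0.   -12.3] F [-0.9 -1.   0.9] op 0.0005 g 0.0
[[ 45.3 -78.6]]
```

View pics/w3.png

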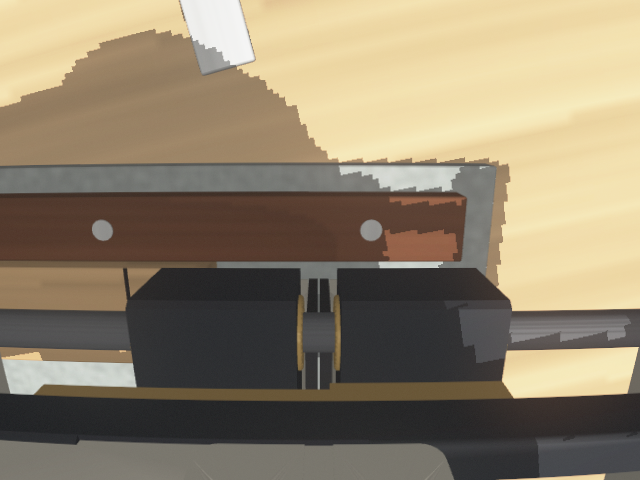

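The bar's shoulder shows at about (216,265); the fingers hide the tenon.

```bash
python3 - <<'E'
from b import *
print((tb(pts(load('w3'),[(216,264),(127,268)],zw=.03))*1e3).round(1))
E
```

```text
[[ 66.1 -43.2]
 [ 64.4 -10. ]]
```

Call:
arm_command(steps=[{"translation":[0,-2,0],"rotation":[0,0,0],"claw":0},{"translation":[0,-4,0],"rotation":[0,0,0],"claw":0},{"translation":[0,-4,0],"rotation":[0,0,0],"claw":0}])

```text
clock: 7.6
tool_pos: [0.5825, -0.1693, 0.0186]
orientation: [-180.0, -0.0, -12.3]
force: [-0.7, 0.2, -0.1]
opening: 0.0005
gripper_force: 0.0
```

Call:
arm_command(steps=[{"translation":[0,-1,0],"rotation":[0,0,0],"claw":0},{"translation":[0,-2,0],"rotation":[0,0,0],"claw":0},{"translation":[0,-2,0],"rotation":[0,0,0],"claw":0}])

```text
clock: 7.9
tool_pos: [0.5822, -0.1685, 0.0186]
orientation: [179.9, 0.1, -12.3]
force: [-1.2, -5.6, 0.6]
opening: 0.0005
gripper_force: 3.1
```

Call:
arm_command(steps=[{"translation":[0,-1,0],"rotation":[0,0,0],"claw":0},{"translation":[0,-2,0],"rotation":[0,0,0],"claw":0},{"translation":[0,-2,0],"rotation":[0,0,0],"claw":0}])

```text
clock: 8.2
tool_pos: [0.5818, -0.1683, 0.0186]
orientation: [179.8, 0.1, -12.3]
force: [-1.9, -15.7, -0.1]
opening: 0.0004
gripper_force: 8.0
```

End stop reached (16 N). Back off, rise and look.

Call:
arm_command(steps=[{"translation":[0,8,0],"rotation":[0,0,0],"claw":0},{"translation":[0,12,-30],"rotation":[0,0,0],"claw":0},{"translation":[-40,0,-80],"rotation":[0,0,0],"claw":20},{"translation":[-80,-40,-130],"rotation":[0,0,0],"claw":60},{"translation":[-90,-60,-160],"rotation":[0,0,0],"claw":87}])

```text
clock: 8.7
tool_pos: [0.514, -0.1029, 0.1595]
orientation: [-180.0, 0.1, -12.4]
force: [1.8, 0.9, 0.7]
opening: 0.0189
gripper_force: 0.0
```

Call:
arm_command(steps=[{"translation":[0,-10,-20],"rotation":[0,0,0],"claw":87},{"translation":[0,-15,-20],"rotation":[0,0,0],"claw":87},{"translation":[0,-15,-20],"rotation":[0,0,0],"claw":87}])

```text
clock: 9.0
tool_pos: [0.5194, -0.0878, 0.1793]
orientation: [-179.9, -0.1, -12.2]
force: [-0.4, -0.1, -0.5]
opening: 0.0429
gripper_force: 0.0
```

```bash
python3 - <<'E'
from b import *
st(); snap('wrist','w4'); print((tb([tool()[:3,3]])*1e3).round(1))
E
```

```text
9.0 [ 0.5194 -0.0878  0.1793] [-1.7993e+02 -8.0000e-02 -1.2250e+01] F [-0.4 -0.1 -0.5] op 0.0429 g 0.0
[[-34.1  -8.9]]
```

View pics/w4.png

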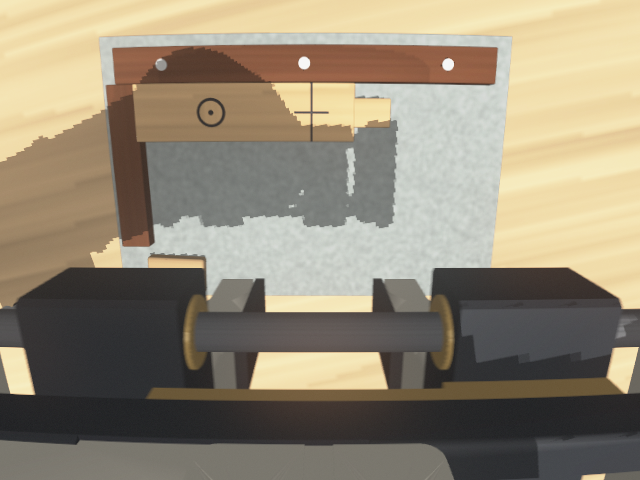

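Bar home: ring (210,112), cross (311,112), bar flush on both stops; wedge unmoved at (177,262). Now go view the gauge.

```bash
python3 - <<'E'
from b import *
m4=load('w4'); P=pts(m4,[(210.5,112),(311,112)],zw=.03); print(P.round(4),(tb(P)*1e3).round(1)); r=P[0]-P[1]; print(np.degrees(np.arctan2(-r[0],r[1])),w(.045,.065))
go(.44,.262,.25,9)
E
```

```text
[[ 0.6111 -0.0324  0.03  ]
 [ 0.5959 -0.1008  0.03  ]] [[44.2 65.4]
 [43.9 -4.6]]
-12.587424012980456 [ 0.61179055 -0.03298499]
mm [-151.6 -325.6  -71.5] rot5 [-0.01  0.   -4.26]
```

Call:
arm_command(steps=[{"translation":[-20,-15,-40],"rotation":[0,0,-0.5],"claw":70},{"translation":[-40,-55,-65],"rotation":[0,0,-1.2],"claw":70},{"translation":[-60,-100,-70],"rotation":[0,0,-2],"claw":70},{"translation":[-80,-145,-71],"rotation":[0,0,-2.8],"claw":70},{"translation":[-100,-190,-71],"rotation":[0,0,-3.6],"claw":70}])

```text
clock: 9.55
tool_pos: [0.4611, 0.1193, 0.249]
orientation: [180.0, 0.1, 5.8]
force: [0.8, 0.8, -0.3]
opening: 0.0697
gripper_force: 0.0
```

```bash
python3 - <<'E'
from b import *
st();go(.44,.262,.25,9)
E
```

```text
9.55 [0.4611 0.1193 0.249 ] [1.7998e+02 7.0000e-02 5.7800e+00] F [ 0.8  0.8 -0.3] op 0.0697 g 0.0
mm [  -6.6 -144.1   -1. ] rot5 [ 0.    0.01 -0.64]
```

Call:
arm_command(steps=[{"translation":[-2,-45,0],"rotation":[0,0,-0.3],"claw":70},{"translation":[-4,-90,0],"rotation":[0,0,-0.6],"claw":70},{"translation":[-6,-130,0],"rotation":[0,0,-0.6],"claw":70},{"translation":[-6,-140,0],"rotation":[0,0,-0.6],"claw":70},{"translation":[-6,-140,0],"rotation":[0,0,-0.6],"claw":70}])

```text
clock: 10.05
tool_pos: [0.4417, 0.2577, 0.248]
orientation: [179.9, 0.2, 8.8]
force: [-0.5, -0.1, -0.3]
opening: 0.07
gripper_force: 0.0
```

```bash
python3 - <<'E'
from b import *
st(); snap('wrist','w5')
E
```

```text
10.05 [0.4417 0.2577 0.248 ] [1.7988e+02 1.5000e-01 8.7800e+00] F [-0.5 -0.1 -0.3] op 0.07 g 0.0
```

View pics/w5.png

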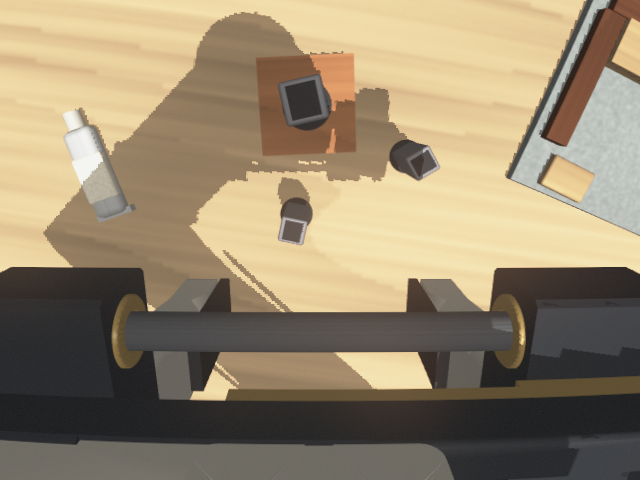

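Large gauge's top square in the stand: corners (279,83),(319,74),(329,116),(287,126); small pens at (293,230) and (422,163), tube2 at (95,165).

```bash
python3 - <<'E'
from b import *
m=load('w5'); P=pts(m,[(279,83),(319,74),(329,116),(287,126)],zw=.144)
print(P.round(4),P.mean(0)); print(pts(m,[(284,100),(300,77)]))
for i in range(4):
  e=P[(i+1)%4]-P[i]; print(np.hypot(*e[:2])*1e3, np.degrees(np.arctan2(e[1],e[0])))
print('stand',pts(m,[(257,58),(353,53),(356,151),(264,156)],zw=.058).mean(0))
print('small',pts(m,[(293,231)],zw=.101),pts(m,[(423,162)],zw=.107))
E
```

```text
[[0.5292 0.2921 0.144 ]
 [0.5377 0.2699 0.144 ]
 [0.5151 0.2604 0.144 ]
 [0.5056 0.2841 0.144 ]] [0.52190584 0.27661886 0.144     ]
[[0.52015631 0.28795404 0.14363411]
 [0.54198611 0.28506259 0.05748917]]
23.819190898281438 -69.15456893965958
24.50928852520163 -157.23505894241447
25.589485554561502 111.80444875182685
24.94177023530921 18.672329303506057
stand [0.52175961 0.27620039 0.058     ]
small [[0.43098025 0.27247821 0.101     ]] [[0.49530686 0.19008411 0.107     ]]
```

```bash
python3 - <<'E'
from b import *
go(.522,.2765,.20,21.5)
E
```

```text
mm [82.4 -7.5 48.1] rot5 [ 0.02  0.03 -2.55]
```

Call:
arm_command(steps=[{"translation":[28,-3,10],"rotation":[0,0,-0.9],"claw":70},{"translation":[56,-5,20],"rotation":[0,0,-1.8],"claw":70},{"translation":[82,-7.5,34],"rotation":[0,0,-2.55],"claw":70},{"translation":[82,-7.5,46],"rotation":[0,0,-2.55],"claw":70},{"translation":[82,-7.5,48],"rotation":[0,0,-2.55],"claw":70}])

```text
clock: 10.6
tool_pos: [0.5214, 0.2744, 0.1991]
orientation: [179.9, 0.3, 21.2]
force: [-0.1, -0.7, -1.0]
opening: 0.0699
gripper_force: 0.0
```

```bash
python3 - <<'E'
from b import *
st();go(.522,.2765,.103,21.5)
E
```

```text
10.6 [0.5214 0.2744 0.1991] [179.92   0.27  21.24] F [-0.1 -0.7 -1. ] op 0.0699 g 0.0
mm [ 1.8 -1.9 96.1] rot5 [ 0.02  0.05 -0.05]
```

Call:
arm_command(steps=[{"translation":[1,-1.5,25],"rotation":[0,0,0],"claw":66},{"translation":[1,-1.5,50],"rotation":[0,0,0],"claw":66},{"translation":[1,-1.5,75],"rotation":[0,0,0],"claw":66},{"translation":[1,-1.5,90],"rotation":[0,0,0],"claw":66},{"translation":[1,-1.5,96],"rotation":[0,0,0],"claw":66}])

```text
clock: 11.1
tool_pos: [0.5212, 0.2771, 0.1048]
orientation: [180.0, 0.1, 21.4]
force: [-0.2, -0.5, 0.6]
opening: 0.066
gripper_force: 0.0
```

Call:
arm_command(steps=[{"translation":[0,0,0],"rotation":[0,0,0],"claw":66},{"translation":[0,0,0],"rotation":[0,0,0],"claw":66}])

```text
clock: 11.3
tool_pos: [0.5227, 0.2787, 0.1071]
orientation: [-180.0, -0.1, 21.4]
force: [-0.3, 0.1, 0.9]
opening: 0.0662
gripper_force: 0.0
```

```bash
python3 - <<'E'
from b import *
st();go(.522,.2765,.103,21.5)
E
```

```text
11.3 [0.5227 0.2787 0.1071] [-1.7998e+02 -9.0000e-02  2.1440e+01] F [-0.3  0.1  0.9] op 0.0662 g 0.0
mm [-1.4  1.8  4.1] rot5 [-0.   -0.02 -0.01]
```

Call:
arm_command(steps=[{"translation":[-1,2,3],"rotation":[0,0,0],"claw":66},{"translation":[-1,2,3],"rotation":[0,0,0],"claw":40},{"translation":[-1,2,3],"rotation":[0,0,0],"claw":20},{"translation":[-1,2,3],"rotation":[0,0,0],"claw":10},{"translation":[-1,2,3],"rotation":[0,0,0],"claw":10}])

```text
clock: 11.8
tool_pos: [0.5222, 0.2764, 0.103]
orientation: [-180.0, -0.0, 21.4]
force: [-0.3, -0.1, -0.2]
opening: 0.0393
gripper_force: 0.0
```

Call:
arm_command(steps=[{"translation":[0,0,0],"rotation":[0,0,0],"claw":10},{"translation":[0,0,0],"rotation":[0,0,0],"claw":10},{"translation":[0,0,0],"rotation":[0,0,0],"claw":10}])

```text
clock: 12.1
tool_pos: [0.5221, 0.2768, 0.1028]
orientation: [-180.0, -0.0, 21.5]
force: [-0.3, 2.4, -0.8]
opening: 0.0261
gripper_force: 30.0
```

```bash
python3 - <<'E'
from b import *
st()
E
```

```text
12.1 [0.5221 0.2768 0.1028] [-1.7997e+02 -3.0000e-02  2.1450e+01] F [-0.3  2.4 -0.8] op 0.0261 g 30.0
```

Call:
arm_command(steps=[{"translation":[0,0,-20],"rotation":[0,0,0],"claw":10},{"translation":[0,0,-45],"rotation":[0,0,0],"claw":10},{"translation":[0,0,-75],"rotation":[0,0,0],"claw":10},{"translation":[0,0,-100],"rotation":[0,0,0],"claw":10},{"translation":[0,0,-105],"rotation":[0,0,0],"claw":10}])

```text
clock: 12.6
tool_pos: [0.5233, 0.277, 0.2109]
orientation: [-179.9, -0.2, 21.5]
force: [-0.1, 0.1, -1.8]
opening: 0.0259
gripper_force: 30.0
```

```bash
python3 - <<'E'
from b import *
st();go(.6115,-.0325,.2,21.5)
E
```

```text
12.6 [0.5233 0.277  0.2109] [-179.94   -0.25   21.47] F [-0.1  0.1 -1.8] op 0.0259 g 30.0
mm [-31.2 320.3  10.5] rot5 [-0.01 -0.05 -0.01]
```

Call:
arm_command(steps=[{"translation":[-3,30,0],"rotation":[0,0,0],"claw":10},{"translation":[-7,70,0],"rotation":[0,0,0],"claw":10},{"translation":[-11,110,0],"rotation":[0,0,0],"claw":10},{"translation":[-15,150,0],"rotation":[0,0,0],"claw":10},{"translation":[-19,190,0],"rotation":[0,0,0],"claw":10}])

```text
clock: 13.1
tool_pos: [0.5734, 0.0908, 0.2067]
orientation: [-180.0, 0.1, 21.5]
force: [2.0, 0.7, -0.8]
opening: 0.0259
gripper_force: 30.0
```

```bash
python3 - <<'E'
from b import *
st();go(.6115,-.0325,.2,21.5)
E
```

```text
13.1 [0.5734 0.0908 0.2067] [-1.800e+02  1.000e-01  2.146e+01] F [ 2.   0.7 -0.8] op 0.0259 g 30.0
mm [ -9.7 128.7   6.7] rot5 [-0.    0.02 -0.01]
```

Call:
arm_command(steps=[{"translation":[-4,40,0],"rotation":[0,0,0],"claw":10},{"translation":[-8,80,0],"rotation":[0,0,0],"claw":10},{"translation":[-9.5,110,0],"rotation":[0,0,0],"claw":10},{"translation":[-9.5,124,0],"rotation":[0,0,0],"claw":10},{"translation":[-9.5,128,5],"rotation":[0,0,0],"claw":10}])

```text
clock: 13.6
tool_pos: [0.612, -0.0315, 0.2021]
orientation: [180.0, 0.0, 21.3]
force: [-1.3, 0.4, -1.6]
opening: 0.0259
gripper_force: 30.0
```

Call:
arm_command(steps=[{"translation":[0,0,15],"rotation":[0,0,0],"claw":10},{"translation":[0,0,35],"rotation":[0,0,0],"claw":10},{"translation":[0,0,50],"rotation":[0,0,0],"claw":10},{"translation":[0,0,56],"rotation":[0,0,0],"claw":10},{"translation":[0,0,56],"rotation":[0,0,0],"claw":10}])

```text
clock: 14.1
tool_pos: [0.611, -0.0295, 0.1455]
orientation: [-180.0, 0.1, 21.5]
force: [0.7, -0.0, -1.3]
opening: 0.0258
gripper_force: 30.0
```

```bash
python3 - <<'E'
from b import *
snap('wrist','w6'); st();go(.6115,-.0325,.118,21.5)
E
```

```text
14.15 [ 0.6117 -0.0295  0.1466] [1.800e+02 5.000e-02 2.149e+01] F [ 0.1 -0.1 -1.5] op 0.0257 g 30.0
mm [-1.3  2.7 28.6] rot5 [ 0.    0.01 -0.  ]
```

View pics/w6.png

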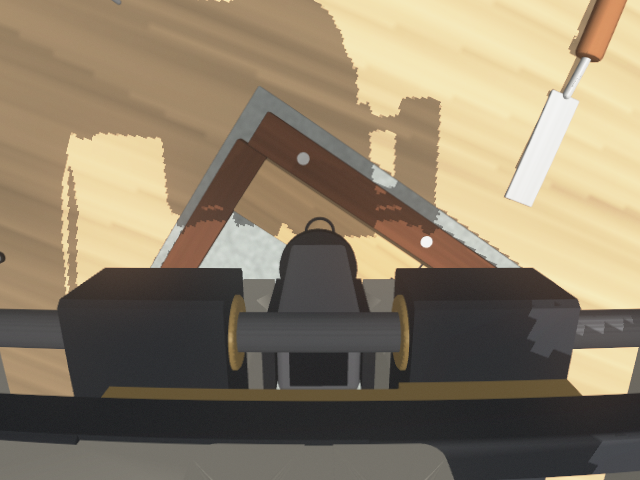

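The ring's far arc peeks out above the collar at (320,218), spanning (306,226)-(334,226). Check the ring centre from it.

```bash
python3 - <<'E'
from b import *
m=load('w6'); P=pts(m,[(320,218)],zw=.03)[0]; x=m['W'][:3,:3]@np.array([0,-1,0]); x[2]=0; x/=np.linalg.norm(x)
print('ring', (P-.0102*x).round(4))
t=np.linspace(0,2*np.pi,73); C=np.array([.6113,-.0327,.03])+.01*np.c_[np.cos(t),np.sin(t),0*t]; u=proj(m,C); i=u[:,1].argmin(); print('pred top',u[i])
print('collar pred', proj(m,[tool()[:3,3]+np.array([0,0,-.0388])+.019*x]))
E
```

```text
ring [ 0.6103 -0.0332  0.03  ]
pred top [320.21035955 216.54858119]
collar pred [[314.27401635 230.38500867]]
```

Call:
arm_command(steps=[{"translation":[-1.5,3,6],"rotation":[0,0,0],"claw":10},{"translation":[-1.5,3,12],"rotation":[0,0,0],"claw":10},{"translation":[-1.5,3,16],"rotation":[0,0,0],"claw":10},{"translation":[-1.5,3,18],"rotation":[0,0,0],"claw":10},{"translation":[-1.5,3,18],"rotation":[0,0,0],"claw":10}])

```text
clock: 14.65
tool_pos: [0.6114, -0.0335, 0.1285]
orientation: [-180.0, 0.0, 21.4]
force: [-0.1, 0.2, -1.2]
opening: 0.026
gripper_force: 30.0
```

```bash
python3 - <<'E'
from b import *
ctrl.snapshot('wrist');st();go(.611,-.0328,.118,21.5)
E
```

```text
14.7 [ 0.6116 -0.0334  0.1288] [1.800e+02 1.000e-02 2.145e+01] F [ 0.3  0.2 -1.6] op 0.026 g 30.0
mm [-0.3 -0.8 10.8] rot5 [ 0.    0.   -0.01]
```

Force baseline about -1.4 N. Descend in small steps.

Call:
arm_command(steps=[{"translation":[0,0,2],"rotation":[0,0,0],"claw":10},{"translation":[0,0,4],"rotation":[0,0,0],"claw":10},{"translation":[0,0,6],"rotation":[0,0,0],"claw":10},{"translation":[0,0,8],"rotation":[0,0,0],"claw":10},{"translation":[0,0,8],"rotation":[0,0,0],"claw":10}])

```text
clock: 15.2
tool_pos: [0.6117, -0.0333, 0.1209]
orientation: [180.0, -0.0, 21.5]
force: [-1.0, -0.2, 1.5]
opening: 0.0259
gripper_force: 30.0
```

Call:
arm_command(steps=[{"translation":[0,0,1.5],"rotation":[0,0,0],"claw":10},{"translation":[0,0,3],"rotation":[0,0,0],"claw":10},{"translation":[0,0,3],"rotation":[0,0,0],"claw":10},{"translation":[0,0,3],"rotation":[0,0,0],"claw":10}])

```text
clock: 15.6
tool_pos: [0.6117, -0.0333, 0.118]
orientation: [180.0, -0.0, 21.5]
force: [-0.1, 0.7, 2.3]
opening: 0.0261
gripper_force: 30.0
```

```bash
python3 - <<'E'
from b import *
for i in range(6): snap('wrist','w7');st()
go(.611,-.0328,.118,21.5)
E
```

```text
15.65 [ 0.6117 -0.0333  0.118 ] [ 1.7999e+02 -2.0000e-02  2.1450e+01] F [0.6 0.1 2.3] op 0.026 g 30.0
15.7 [ 0.6117 -0.0333  0.118 ] [ 1.800e+02 -2.000e-02  2.145e+01] F [0.1 0.9 2.6] op 0.0257 g 30.0
15.75 [ 0.6117 -0.0333  0.118 ] [ 1.800e+02 -2.000e-02  2.145e+01] F [0.2 0.6 2.4] op 0.0258 g 30.0
15.8 [ 0.6117 -0.0334  0.118 ] [ 1.7999e+02 -2.0000e-02  2.1450e+01] F [-0.4  0.5  2. ] op 0.0258 g 30.0
15.85 [ 0.6117 -0.0334  0.118 ] [ 1.7999e+02 -2.0000e-02  2.1450e+01] F [-0.7  0.9  2.6] op 0.0259 g 30.0
15.9 [ 0.6117 -0.0334  0.118 ] [ 1.800e+02 -2.000e-02  2.145e+01] F [ 0.6 -0.5  2.6] op 0.0259 g 30.0
mm [-0.4 -0.8 -0. ] rot5 [ 0.   -0.   -0.01]
```

Contact force = 2.4 + 1.4 ≈ 3.8 N, i.e. half way. One final look.

View pics/w7.png

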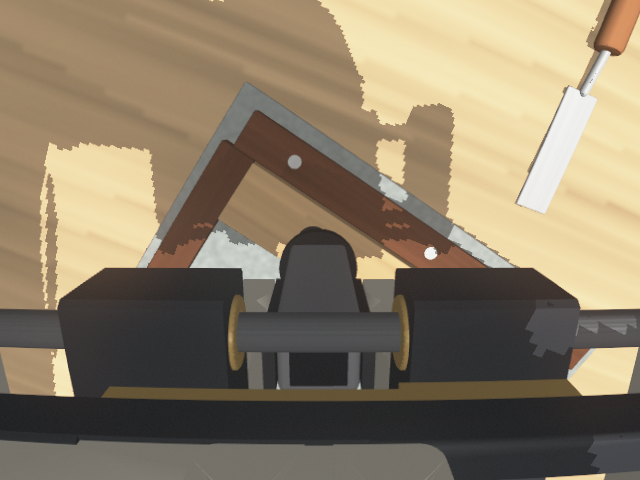

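```bash
python3 - <<'E'
from b import *
m=load('w7'); t=np.linspace(0,2*np.pi,73)
for c in [(.6113,-.0327),(.6103,-.0332),(.6118,-.0330),(.6117,-.0303)]:
    u=proj(m,np.array([*c,.03])+.0105*np.c_[np.cos(t),np.sin(t),0*t]); print(c,u[u[:,1].argmin()].round(1),'axis',proj(m,[[*c,.03]]).round(1))
T=tool()[:3,3]; print('tool axis',proj(m,[[T[0],T[1],.03]]))
print('bar corner pred',proj(m,[[*w(.065,.12),.03]]))
g=cv2.imread('pics/w7.png',0)[220:242,292:345]
for r in g[::2,::2]: print(' '.join('%3d'%v for v in r))
E
```

```text
(0.6113, -0.0327) [313.7 224.9] axis [[313.4 242.1]]
(0.6103, -0.0332) [313.9 226.7] axis [[313.5 243.8]]
(0.6118, -0.033) [314.5 224.3] axis [[314.1 241.5]]
(0.6117, -0.0303) [310.2 222.8] axis [[309.8 240. ]]
tool axis [[314.64584512 241.86476209]]
bar corner pred [[253.10514285 161.72156036]]
129 130 129 130 128 130 131 131 129 129 128 130 132 133 135 133 133 133 132 133 134 135 133 128 103  95  87
129 128 129 128 129 129 131 131 131 131 129 129 127 130 131 133 133 132 133 131 132 134 134 135 133 121  93
130 129 129 129 128 128 129 129 130 131 132 130 129 128 130 131 133 133 133 132 132 131 132 134 135 135 129
131 130 130 129 128 129 128 130 108  83  75  83  90 114 129 129 130 131 134 135 133 133 130 132 132 135 136
129 130 131 130 131 129  91  55  48  49  48  47  44  46  70 113 127 128 130 134 134 132 132 133 132 133 134
129 129 130 131 127  69  49  47  42  42  40  42  42  41  43  43  38  48  64  87 132 134 134 133 131 132 133
133 130 129 129  71  45  42  41  43  45  48  48  47  45  48  48  45  45  42  40  39  66 117 134 133 133 131
132 131 124  67  41  44  49  47  50  49  47  48  47  47  49  48  47  49  47  47  46  43  44  78 134 134 132
132  89  44  45  48  49  48  48  49  49  48  48  49  47  49  48  49  50  46  49  50  50  47  43  49 117 134
 90  44  49  50  49  48  48  48  48  48  49  48  51  47  47  48  49  47  47  47  48  49  47  48  45  43 103
 44  49  51  50  49  49  48  47  50  48  49  49  48  46  49  49  48  47  46  46  48  47  50  47  46  47  41
```

The ring appears ~3 mm to tool -y of the gauge axis (arc top col 312, gauge col 318). Lift, shift and lower again.

Call:
arm_command(steps=[{"translation":[0,0,-6],"rotation":[0,0,0],"claw":10},{"translation":[0,0,-11],"rotation":[0,0,0],"claw":10},{"translation":[0,-3,-11],"rotation":[0,0,0],"claw":10},{"translation":[0,-3,-11],"rotation":[0,0,0],"claw":10},{"translation":[0,-3,-11],"rotation":[0,0,0],"claw":10}])

```text
clock: 16.4
tool_pos: [0.61, -0.0305, 0.1285]
orientation: [-180.0, 0.0, 21.4]
force: [-0.6, 0.4, -0.9]
opening: 0.026
gripper_force: 30.0
```

```bash
python3 - <<'E'
from b import *
snap('wrist','w8'); st()
g=cv2.imread('pics/w8.png',0)[212:242,288:350]
for r in g[::2,::2]: print(' '.join('%3d'%v for v in r))
E
```

```text
16.45 [ 0.6101 -0.0306  0.1285] [-1.7999e+02  4.0000e-02  2.1450e+01] F [ 0.2  0.2 -1.3] op 0.0259 g 30.0
130 129 129 129 129 130 130 131 131 131 134 134 133 129 131 134 135 134 133 132 132 134 135 134 137 128 100  94  83  67  71
130 132 130 130 130 129 130 131 130 130 132 132 132 129 128 131 132 134 136 133 132 132 134 134 135 136 135 119  95  91  63
132 132 132 131 130 130 129 129 130 130 131 132 132 131 131 130 128 132 134 134 134 134 132 133 134 134 136 136 128 100  93
131 131 131 132 131 131 130 129 129 129 130 130 131 133 131 130 130 129 131 132 134 134 135 132 132 132 133 135 135 135 119
132 130 130 130 132 132 133 130 129 131 129 129 129 130 130 133 132 130 130 130 130 135 134 134 133 133 132 134 133 136 137
134 133 131 130 129 131 131 131 130 131 129 125  92  60  53  50  55  57  75 115 130 130 133 134 135 133 133 133 134 134 135
133 133 132 131 130 129 131 131 131 131  93  57  49  50  81  95  80  62  49  49  91 130 129 130 134 134 134 133 133 133 134
136 134 133 132 131 131 131 128 132 106  52  56 117 128 130 134 136 133 122  63  50  81 129 130 129 131 134 135 134 133 132
13
[... 165 characters left out ...]
  50  44  44  44  43  42  43  40  50  62  46  62 132 131 129 130 131 132 134 134
129 130 132 132 133 134 128  70  41  43  44  47  48  48  49  48  48  48  49  47  43  42  42  67 117 132 131 129 129 132 134
124 126 129 131 126  69  42  48  50  50  50  50  51  48  51  49  49  49  49  51  49  49  47  44  45  71 131 131 129 129 130
124 124 125  89  47  45  48  52  49  50  50  49  51  51  51  48  49  50  47  51  49  49  50  50  48  43  51 103 132 131 131
191 124  84  47  51  51  48  49  50  50  49  50  49  51  51  48  49  48  49  50  49  50  51  51  50  50  48  45  96 132 132
128  74  47  51  51  52  52  51  51  49  49  49  49  50  52  49  51  49  51  49  51  50  48  50  52  51  49  46  44  95 132
```

```bash
python3 - <<'E'
from b import *
m=load('w8'); t=np.linspace(0,2*np.pi,73); T=tool()[:3,3]
u=proj(m,np.array([T[0],T[1],.03])+.0105*np.c_[np.cos(t),np.sin(t),0*t]); print(u[u[:,1].argmin()],proj(m,[T+[0,0,-.0388]+.019*np.array([.93,.366,0])]))
E
```

```text
[315.31712302 220.484973  ] [[313.79119634 231.18382787]]
```

Call:
arm_command(steps=[{"translation":[-1,0,2.5],"rotation":[0,0,0],"claw":10},{"translation":[-1,0,5],"rotation":[0,0,0],"claw":10},{"translation":[-1,0,7.5],"rotation":[0,0,0],"claw":10},{"translation":[-1,0,9.5],"rotation":[0,0,0],"claw":10},{"translation":[-1,0,10.5],"rotation":[0,0,0],"claw":10}])

```text
clock: 16.95
tool_pos: [0.6095, -0.031, 0.1182]
orientation: [180.0, 0.0, 21.5]
force: [-2.0, 1.1, 2.8]
opening: 0.0261
gripper_force: 30.0
```

Call:
arm_command(steps=[{"translation":[0,0,0],"rotation":[0,0,0],"claw":10},{"translation":[0,0,0],"rotation":[0,0,0],"claw":10},{"translation":[0,0,0],"rotation":[0,0,0],"claw":10}])

```text
clock: 17.25
tool_pos: [0.6094, -0.031, 0.1185]
orientation: [180.0, 0.0, 21.4]
force: [-1.8, 0.3, 3.0]
opening: 0.0255
gripper_force: 30.0
```

```bash
python3 - <<'E'
from b import *
F=[]
for i in range(6): ctrl.snapshot('wrist');F.append(ctrl.get_obs()['force'])
print(np.mean(F,0)); st()
E
```

```text
[-1.71637373  0.31994095  2.18911896]
17.55 [ 0.6095 -0.031   0.1184] [180.     0.    21.45] F [-1.6 -0.2  2.2] op 0.0256 g 30.0
```

```bash
python3 -c "
from h import *
print(ctrl.close_job())"
```

```text
the job is handed in; nothing more can be done
None
```

The job is handed in, though no verdict came back: the bar is home on both stops, and the gauge is held upright on the ring at about 3.6 N, roughly half way in, 17.6 s into the 72 s allowed.

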